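# Load and lock the tube shaker

### The arm

A 6-joint arm with a two-finger parallel gripper is mounted at the origin on a cart in front of the work surface, level with it; the furniture and walls round the work are solid. World frame = base frame: x ahead of the robot, y to its left, z up, the work surface at z = 0. Lengths are in m, angles in rad, forces in N, time in s.
With the tool pointing down it reaches from about 0.35 to 0.775 m from the base axis. Payload 5.5 kg.
Tool frame: the origin (TCP) lies between the finger pads; the fingertips stand 11 mm ahead of it and the grasp point (between the pads) lies 8 mm behind it (tips_ahead is the distance from the TCP to the fingertips, in m); z points along the fingers, y is the line along which they close (so a half turn about z gives the same grasp; the last joint's range is limited). The gripper opens to 85 mm and grips with 20 to 120 N. Pads are 22 mm wide; open, the fingers measure 114 mm over their backs; the gripper's body (76 mm by 85 mm) begins 54 mm behind the grasp point. The pads swing forward as they close: fully open they stand 13 mm farther back than shut.
Start: joints at [-1.415, 0.313, 0.046, 1.304, 0, 1.431], TCP at [0.168, -0.55, 0.242] pointing down, gripper open.
Joint ranges: [-2.76, 2.76], [-0.86, 1.69], [-1.03, 1.26], [-2.2, 2.34], [-1.47, 1.5], [-3.14, 3.14]. Speed limits (rad/s): [2.57, 2.57, 3.14, 3.14, 3.14, 3.14].

### API

Orientations are given as a unit quaternion [w, x, y, z].
In Python, from workcell import * gives the robot as it stands. The module is installed in compiled form; this text tells all that it offers.
- The arm moves only by the tool jog_arm, never from a script. Its argument "moves" is a list of rows, each an object with "fingers": the closure, from 0 (fully open) to 1 (shut); "slide": the shift along the tool's x, y, z in mm, a list of three; "angular": the turn, a rotation vector about the tool's x, y, z in degrees, a list of three. A call has 1 to 10 rows; each row is the pose to reach, as a shift and turn from the pose commanded when the call began, along the tool's axes at that moment; what a row does not reach only later rows make up. A row lasts 1/12 s, in which the tool goes at most 41.7 mm and 7.16 degrees, less where a joint would pass 70% of its speed; a pose out of reach is approached as far as the arm can. A call with a gripper value outside its range is refused whole. The fingers move at their own pace and stop on an object; "squeeze" is the grip in N (left out, the last holds). Time passes only in rows, so rows that repeat a pose let the fingers close. It gives the time, the measured TCP pose, the force, the opening and the grip force at its end, in the units of the state.
- get_state(): the state, without advancing time (a new reading comes with each control period).
- read_camera(name): name is "side" or "top" or "wrist"; returns a dict with "color" (400x640x3 uint8, red, green, blue), "fovy" (degrees; the focal length in pixels is half the picture's height over the tangent of half this angle, whatever the lens; pixels are square), "cx", "cy" (the principal point, pixels), "world_from_camera" (4x4, takes a point from camera to world coordinates); the wrist camera has in their place "tool_from_camera" (4x4, takes a point from camera to tool coordinates, whose origin is the TCP and whose axes are the flange's). Camera axes: x right, y down, z forward; pixel columns grow to the right and rows downward; lengths in m; the calibration is good to about 2 mm. A picture is of the moment at which its call begins: read the wrist's pose just before it. There is no depth.
- hand_in(): hands the job in; it is judged then, once.
Trained networks look in a picture, given as the dict that the camera call returned (one of the last four; its "shot" number tells which), for a name from the list of things; names that differ only in an ending like _2 or _b are one class to them, and where a whole thing is asked for, a point or a joint stands for the part that bears it (a point fixed in the world has none). Each returns a list of dicts, best first, with "p" (0 to 1); they miss things now and then, are a little off and sometimes report something else, mostly with a low value. They report only what shows in the picture. A call takes as long as a camera call. They do not tell look-alikes from the thing itself.
- look_for(target, picture): "point" ([column, row] in pixels, amid what is visible of it).
- tip_of(target, picture): "point" ([column, row] in pixels: a listed point, or the origin of a listed thing).
The state is a dict: "clock": time; "joint_pos": joint angles; "qvel": joint speeds; "tau": joint torques, N m; "tcp_pos": TCP position; "orientation": TCP orientation; "wrist_force": force on the tool from outside, world axes, zero at the start; "ft_torque": the same for the moment, N m; "finger_gap": finger opening in m; "grip_force": force on a finger pad.
Only numpy, scipy, OpenCV 4.12 (cv2) and the standard library are available. Lean on these libraries where they do the work, as an engineer would, in place of code of your own. Each camera call takes 0.05 s, during which the arm holds its last target. There are 200 camera calls.

### The job

Load the bench shaker: put the blue tube carrier on the spindle first, right down on the black platform, then put the orange cover over the spindle so that it sits down flat on the carrier's hub, and last swing the red lever all the way over the cover to its stop to lock the stack. Lower both parts into place rather than dropping them, keep the lever open until both are seated, and leave the other things on the bench as they are.

Things in the scene. Friction and masses are not known exactly. Their poses are not given: they have to be found in the camera images.
- shaker: Fixed white bench shaker, housing 148 x 110 x 40 mm (x -96 to 52, y -55 to 55), control panel on its -x face. Origin on the bench under the spindle's axis, z up. Black platform disc on it, 92 mm across, top 45 mm above the bench. Steel spindle 20 mm thick, tip 117 mm above the bench, last 10 mm tapering to 10 mm. Lever post, 15 mm thick, at x = -64 mm, y = 0, top 141 mm above the bench
- spindle_seat (a point): Centre of the platform's top, on the spindle's axis, 45 mm above the bench; axes as the shaker's. The carrier's underside rests here; the spindle rises 72 mm from here. Around the work (world frame): wall cabinets hang over the back, fronts and knobs at x = 0.60, undersides 0.45 m above the bench; a power box 95 mm tall fills x 0.41 to 0.67, y -0.14 to -0.02; taller equipment with goosenecks stands farther left behind
- lever (a joint): Angle (rad) of the red lock lever about its upright post. 0 = closed at its stop: arm points along shaker +x, its end over the spindle; grows anticlockwise from above, to 2.2; starts at 1.6 to 2.0. About 0.8 N at the knob moves it; it stays where left. Arm 16 mm wide (round end 32), underside 144 mm above the bench, 3 mm over a seated cover; a cover standing too high blocks it
- lever_knob (a point): Centre of the black upright round knob on the lever's end, 64 mm from the post's axis; knob 20 mm in diameter, from 156 to 192 mm above the bench (this point 174 mm). It spins freely on the lever, and can be pushed sideways or pinched from above
- carrier_mid (a point): Centre of the tube carrier: on its axis, 28 mm above its underside; z up. Blue disc 84 mm across, 14 mm thick, ringed by white and yellow tube caps (tops 20 mm above the underside); upright aluminium hub to grip, 40 mm in diameter, top 56 mm above the underside. Bore 25 mm right through. About 0.22 kg. Seated: this point on the spindle's axis, 28 mm above spindle_seat
- cover_mid (a point): Centre of the cover: on its axis, 37 mm above its lower rim; z up. Orange cap 88 mm across, open below, flat top 39 mm above the rim (underside 34 mm, rests on the carrier's hub); upright black collar to grip, 40 mm in diameter, top 74 mm above the rim. Bore 25 mm through top and collar. About 0.14 kg. Seated: this point on the spindle's axis, 59 mm above spindle_seat
- forceps: Bystander: steel forceps, 119 mm long, 15 mm wide, 9 mm high, lying flat to the right of the shaker; origin at the centre of its underside
- beaker: Bystander: small glass beaker 45 mm across, 55 mm tall, behind the work; origin at the centre of its underside
- vial: Bystander: glass vial with red cap, 19 mm across, 52 mm tall, behind the work; origin at the centre of its underside
- tips: Bystander: green box with clear lid, 72 x 72 x 48 mm, behind the work; origin at the centre of its underside
- carrier: The same tube carrier; origin at the centre of its underside, on its axis
- cover: The same cover; origin on its axis at the level of its lower rim
Not all that is in view belongs to the job. Of the things like the cover, leave any that is turquoise; of the rest the larger one is meant.

How it is judged:
By the outcome, as a careful person would: the job done as asked, in the order asked, and still so for the second after the job is handed in, with the robot touching nothing.
It also fails if it takes over 72 s, if anything falls off the work surface, if the arm or the gripper's body presses on something with over 40 N, if the wrist force passes 120 N, or if a joint passes its speed limit or range.

## Working session

There is one attempt and no reset: what is moved stays moved. The work goes in short steps, Python scripts to look and compute and a tool call to move; the robot and the scene stay as the last step left them, time stands still between calls to the robot, and variables do not carry over. Pictures are saved under pics/ and viewed, at most 12 in all, crops included, and the job is handed in when it is done.

Besides the shell and the picture viewer there is one more tool, called after "Request:" as name(argument=value, ...), one argument or row to a line, values as JSON. jog_arm: Moves the arm, as the interface text tells. Its arguments: {"type":"object","properties":{"moves":{"type":"array","items":{"type":"object","properties":{"fingers":{"type":"number"},"slide":{"type":"array","items":{"type":"number"}},"angular":{"type":"array","items":{"type":"number"}}}}},"squeeze":{"type":"number"}},"required":["moves"]}

```bash
mkdir -p pics
cat > h.py <<'E'
from workcell import *
import numpy as np, cv2
from scipy.spatial.transform import Rotation as R
def cam(n):
    s=get_state(); p=read_camera(n)
    T=np.eye(4)
    if n=="wrist":
        q=s["orientation"]; T[:3,:3]=R.from_quat([q[1],q[2],q[3],q[0]]).as_matrix(); T[:3,3]=s["tcp_pos"]
        p["T"]=T@np.array(p["tool_from_camera"])
    else: p["T"]=np.array(p["world_from_camera"])
    return p
def save(p,n): cv2.imwrite("pics/"+n,cv2.cvtColor(p["color"],cv2.COLOR_RGB2BGR))
def f(p): return 200/np.tan(np.radians(p["fovy"])/2)
def ray(p,uv):
    d=np.array([(uv[0]-p["cx"])/f(p),(uv[1]-p["cy"])/f(p),1.]); return p["T"][:3,3],p["T"][:3,:3]@d
def atz(p,uv,z):
    o,d=ray(p,uv); return o+d*(z-o[2])/d[2]
def proj(p,X):
    c=np.linalg.inv(p["T"])@np.r_[X,1]; return f(p)*c[:2]/c[2]+[p["cx"],p["cy"]]
def tri(obs):
    A=np.zeros((3,3));b=np.zeros(3)
    for p,uv in obs:
        o,d=ray(p,uv);d=d/np.linalg.norm(d);M=np.eye(3)-np.outer(d,d);A+=M;b+=M@o
    return np.linalg.solve(A,b)
E
python3 - <<'E'
from h import *
np.set_printoptions(precision=4,suppress=True)
Z={"spindle_seat":.045,"lever_knob":.174,"carrier_mid":.028,"cover_mid":.037,"shaker":0,"forceps":0,"beaker":0,"vial":0,"tips":0}
for c in ["top","side"]:
    p=cam(c);save(p,c+"0.png");print(c,p["T"],p["fovy"],p["cx"],p["cy"])
    for n,z in Z.items():
        print(n,[(round(r["p"],2),np.round(r["point"],1),atz(p,r["point"],z)) for r in tip_of(n,p)[:3]])
print(get_state())
E
```

```text
top [[ 0.0109 -0.9947  0.1022  0.4336]
 [-0.9999 -0.0109 -0.0002 -0.4342]
 [ 0.0013 -0.1022 -0.9948  1.2821]
 [ 0.      0.      0.      1.    ]] 44.722636862796485 316.5278142773217 201.81033855394855
spindle_seat []
lever_knob [(0.84, array([296.1, 249.2]), array([ 0.4389, -0.3893,  0.174 ]))]
carrier_mid [(0.91, array([237.3, 256.2]), array([ 0.4201, -0.2329,  0.028 ])), (0.7, array([319.2, 223.5]), array([ 0.5062, -0.442 ,  0.028 ]))]
cover_mid [(0.92, array([404.3, 251.1]), array([ 0.4377, -0.6595,  0.037 ])), (0.65, array([246.6, 220.2]), array([ 0.5121, -0.2557,  0.037 ])), (0.55, array([399.9, 211.4]), array([ 0.5391, -0.649 ,  0.037 ]))]
shaker [(0.95, array([318.4, 223.8]), array([ 0.507, -0.44 ,  0.   ])), (0.49, array([296.2, 254.6]), array([ 0.4256, -0.3827,  0.    ]))]
forceps [(0.55, array([371.5, 240.7]), array([ 0.4641, -0.5801,  0.    ]))]
beaker [(0.6, array([253. , 161.8]), array([ 0.671 , -0.2635,  0.    ])), (0.41, array([323. , 218.6]), array([ 0.5209, -0.452 ,  0.    ]))]
vial [(0.4, array([273.9, 175.8]), array([ 0.6338, -0.3201,  0.    ]))]
tips [(0.77, array
[... 1003 characters left out ...]
0.57, array([337. , 210.3]), array([ 0.623 , -0.3101,  0.    ])), (0.33, array([289.7, 204.2]), array([ 0.5128, -0.2577,  0.    ]))]
tips [(0.96, array([337.1, 182.2]), array([ 0.6566, -0.1901,  0.    ]))]
{'clock': 1.0, 'joint_pos': array([-1.4146,  0.3132,  0.0461,  1.3036,  0.    ,  1.4312]), 'qvel': array([ 0.0004,  0.0006, -0.0003,  0.0011,  0.0001,  0.0014]), 'tau': array([  0.0002, -48.0471,  29.8819,   0.0003,  -0.    ,  -0.    ]), 'tcp_pos': array([ 0.1676, -0.5501,  0.2423]), 'orientation': array([0.0001, 0.9891, 0.1474, 0.    ]), 'wrist_force': array([ 0.0911,  0.2489, -0.606 ]), 'ft_torque': array([-0.0782,  0.0067,  0.0144]), 'grip_force': 0.0, 'finger_gap': 0.08553680744555553}
```

Run:
```python
import cv2
for n,(x0,x1,y0,y1) in {"top":(180,440,120,310),"side":(200,420,130,360)}.items():
    i=cv2.imread(f"pics/{n}0.png")[y0:y1,x0:x1]; s=min(800/i.shape[1],600/i.shape[0]); cv2.imwrite(f"pics/{n}0c.png",cv2.resize(i,None,fx=s,fy=s,interpolation=cv2.INTER_CUBIC)); print(s)
```

```text
3.076923076923077
2.608695652173913
```

View pics/top0c.png

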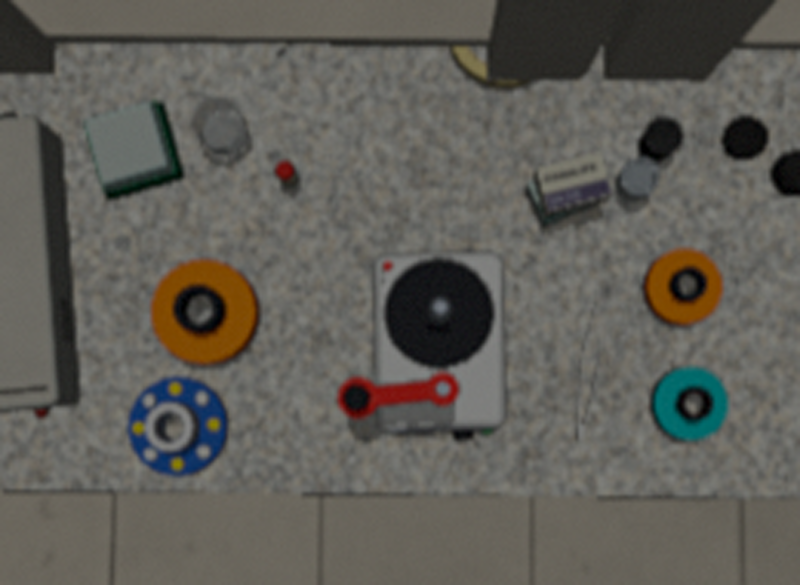

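View pics/side0c.png

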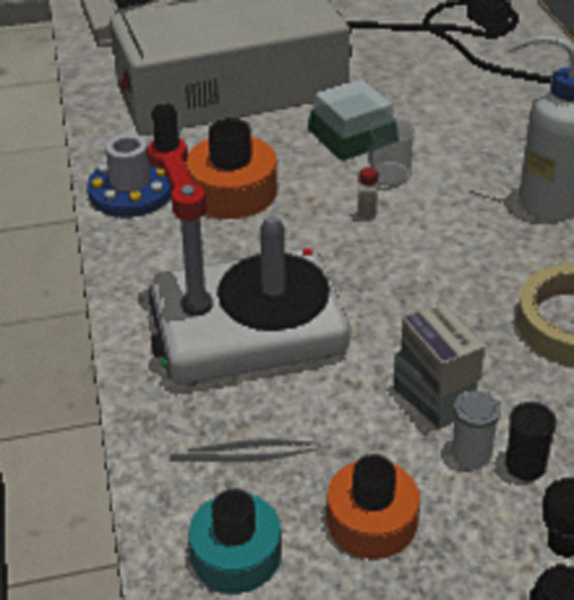

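The large orange cover (top crop 205,312) is the target. The carrier is at crop (178,425), the spindle at (440,306) and the open lever points to +y. The small orange and turquoise covers on the right are decoys.

Run:
```python
from h import *
np.set_printoptions(precision=4,suppress=True)
t=cam("top");s=cam("side")
for n in ["carrier_mid","cover_mid","lever_knob"]:
    a=tip_of(n,t);b=tip_of(n,s)
    for r in a[:2]:
        for q in b[:2]:
            X=tri([(t,r["point"]),(s,q["point"])]); e=np.linalg.norm(proj(t,X)-r["point"])
            if e<4: print(n,X,e)
# spindle tip (z .117) and post top
tp=(180+440/3.077,120+306/3.077); sp=(200+272/2.609,130+224/2.609)
print("tip",atz(t,tp,.117),atz(s,sp,.115),tri([(t,tp),(s,sp)]))
po=(180+443/3.077,120+388/3.077); so=(200+188/2.609,130+190/2.609)
print("post",atz(t,po,.156),atz(s,so,.156))
def blob(p,lo,hi,z,roi):
    h=cv2.cvtColor(p["color"],cv2.COLOR_RGB2HSV);m=cv2.inRange(h,lo,hi)
    x0,x1,y0,y1=roi;k=np.zeros_like(m);k[y0:y1,x0:x1]=m[y0:y1,x0:x1]
    c=np.vstack(cv2.findContours(k,cv2.RETR_EXTERNAL,cv2.CHAIN_APPROX_NONE)[0]);e=cv2.fitEllipse(cv2.convexHull(c));print(e,atz(p,e[0],z))
blob(t,(5,120,60),(20,255,255),.037,(215,275,195,245))
blob(t,(105,120,40),(125,255,255),.014,(215,260,235,280))
h=cv2.cvtColor(t["color"],cv2.COLOR_RGB2GRAY)
m=((h<60)*255).astype(np.uint8);m[:200]=0;m[241:]=0;m[:,:302]=0;m[:,345:]=0
c=max(cv2.findContours(m,cv2.RETR_EXTERNAL,cv2.CHAIN_APPROX_NONE)[0],key=len);e=cv2.fitEllipse(c);print("plat",e,atz(t,e[0],.045))
w=cam("wrist");print(w["tool_from_camera"],w["fovy"])
```

```text
carrier_mid [ 0.4179 -0.2328  0.0367] 1.1901586305706824
cover_mid [ 0.4386 -0.6593  0.0192] 1.6370653434466127
lever_knob [ 0.441  -0.3879  0.1653] 0.09973181415777181
tip [ 0.5109 -0.4504  0.117 ] [ 0.511  -0.4541  0.115 ] [ 0.5115 -0.4505  0.1121]
post [ 0.4468 -0.4527  0.156 ] [ 0.4481 -0.4496  0.156 ]
((245.88583374023438, 221.00376892089844), (33.937957763671875, 34.590904235839844), 96.51889038085938) [ 0.5101 -0.2539  0.037 ]
((237.34266662597656, 258.1540222167969), (31.102811813354492, 31.68515396118164), 71.08843994140625) [ 0.4149 -0.2309  0.014 ]
plat ((322.1889953613281, 221.412109375), (34.04289245605469, 34.12446594238281), 32.64937973022461) [ 0.5107 -0.4494  0.045 ]
[[-0.0001 -0.9631 -0.2691  0.07  ]
 [ 1.     -0.0001 -0.0001 -0.0011]
 [ 0.0001 -0.2691  0.9631 -0.1325]
 [ 0.      0.      0.      1.    ]] 68.46008720118867
```

Request:
jog_arm(
  moves=[
    {"fingers": 0.0,"slide": [12,-8,0],"angular": [0,0,1]},
    {"fingers": 0.0,"slide": [40,-28,0],"angular": [0,0,3]},
    {"fingers": 0.0,"slide": [74,-52,0],"angular": [0,0,5]},
    {"fingers": 0.0,"slide": [108,-76,0],"angular": [0,0,7]},
    {"fingers": 0.0,"slide": [142,-100,0],"angular": [0,0,9]},
    {"fingers": 0.0,"slide": [176,-124,0],"angular": [0,0,11]},
    {"fingers": 0.0,"slide": [210,-148,0],"angular": [0,0,13]},
    {"fingers": 0.0,"slide": [244,-172,0],"angular": [0,0,15]},
    {"fingers": 0.0,"slide": [272,-191,0],"angular": [0,0,16]},
    {"fingers": 0.0,"slide": [290,-204,0],"angular": [0,0,17]},
  ],
)

```text
clock: 2.28
tcp_pos: [0.387, -0.2677, 0.2426]
orientation: [-0.0, 1.0, 0.0, 0.0]
wrist_force: [-0.2, 0.2, 0.1]
finger_gap: 0.0853
grip_force: 0.0
```

```bash
cat > meas.py <<'E'
from h import *
np.set_printoptions(precision=4,suppress=True)
s=get_state();print(s["clock"],s["tcp_pos"],s["orientation"],s["joint_pos"],s["wrist_force"])
w=cam("wrist")
import sys
save(w,sys.argv[1])
for n,z in [("carrier_mid",.028),("cover_mid",.037),("lever_knob",.174),("spindle_seat",.045)]:
    print(n,[(round(r["p"],2),np.round(r["point"],1),atz(w,r["point"],z)) for r in tip_of(n,w)[:2]])
E
python3 meas.py w1.png
```

```text
2.2833 [ 0.387  -0.2677  0.2426] [-0.      1.      0.0003  0.0004] [-0.7764  0.1107 -0.2098  1.2498  0.0007  2.3645] [-0.2234  0.1564  0.0677]
carrier_mid [(0.75, array([291.8, 154.3]), array([ 0.4152, -0.2303,  0.028 ])), (0.46, array([290.7, 154.7]), array([ 0.4148, -0.229 ,  0.028 ]))]
cover_mid [(0.82, array([306.4,  62. ]), array([ 0.5133, -0.2493,  0.037 ]))]
lever_knob [(0.7, array([501.2, 141.8]), array([ 0.441 , -0.3866,  0.174 ])), (0.55, array([575.8, 109. ]), array([ 0.4622, -0.4319,  0.174 ]))]
spindle_seat [(0.66, array([494.8,  61. ]), array([ 0.513 , -0.4438,  0.045 ]))]
```

View pics/w1.png

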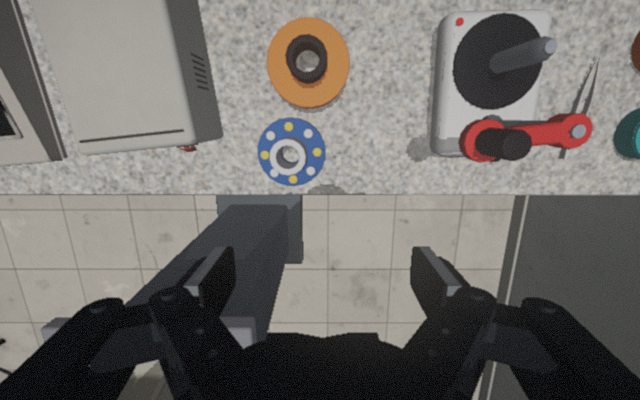

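Request:
jog_arm(
  moves=[
    {"fingers": 0.0,"slide": [10,-13,10],"angular": [0,0,0]},
    {"fingers": 0.0,"slide": [22,-28,35],"angular": [0,0,0]},
    {"fingers": 0.0,"slide": [28,-37,65],"angular": [0,0,0]},
    {"fingers": 0.0,"slide": [28,-37,95],"angular": [0,0,0]},
    {"fingers": 0.0,"slide": [28,-37,125],"angular": [0,0,0]},
    {"fingers": 0.0,"slide": [28,-37,150],"angular": [0,0,0]},
    {"fingers": 0.0,"slide": [28,-37,172],"angular": [0,0,0]},
    {"fingers": 0.0,"slide": [28,-37,190],"angular": [0,0,0]},
    {"fingers": 0.0,"slide": [28,-37,200],"angular": [0,0,0]},
    {"fingers": 0.0,"slide": [28,-37,204],"angular": [0,0,0]},
  ],
)

```text
clock: 3.37
tcp_pos: [0.4118, -0.2339, 0.0364]
orientation: [-0.001, 1.0, -0.002, -0.001]
wrist_force: [-0.5, 0.0, 0.5]
finger_gap: 0.0855
grip_force: 0.0
```

Request:
jog_arm(
  moves=[
    {"fingers": 0.35,"slide": [0,0,0],"angular": [0,0,0]},
    {"fingers": 0.45,"slide": [0,0,0],"angular": [0,0,0]},
    {"fingers": 0.5,"slide": [0,0,0],"angular": [0,0,0]},
    {"fingers": 0.55,"slide": [0,0,0],"angular": [0,0,0]},
    {"fingers": 0.6,"slide": [0,0,0],"angular": [0,0,0]},
    {"fingers": 1.0,"slide": [0,0,0],"angular": [0,0,0]},
    {"fingers": 1.0,"slide": [0,0,0],"angular": [0,0,0]},
    {"fingers": 1.0,"slide": [0,0,0],"angular": [0,0,0]},
  ],
  squeeze=40,
)

```text
clock: 4.03
tcp_pos: [0.4141, -0.2339, 0.0396]
orientation: [0.001, 1.0, -0.0, 0.001]
wrist_force: [-1.5, 1.2, 5.5]
finger_gap: 0.0394
grip_force: 40.1
```

Request:
jog_arm(
  moves=[
    {"fingers": 1.0,"slide": [0,0,-4],"angular": [0,0,0]},
    {"fingers": 1.0,"slide": [0,0,-16],"angular": [0,0,0]},
    {"fingers": 1.0,"slide": [0,0,-36],"angular": [0,0,0]},
    {"fingers": 1.0,"slide": [0,0,-60],"angular": [0,0,0]},
    {"fingers": 1.0,"slide": [0,0,-85],"angular": [0,0,0]},
    {"fingers": 1.0,"slide": [0,0,-110],"angular": [0,0,0]},
    {"fingers": 1.0,"slide": [0,0,-135],"angular": [0,0,0]},
    {"fingers": 1.0,"slide": [0,0,-155],"angular": [0,0,0]},
    {"fingers": 1.0,"slide": [0,0,-167],"angular": [0,0,0]},
    {"fingers": 1.0,"slide": [0,0,-170],"angular": [0,0,0]},
  ],
)

```text
clock: 4.87
tcp_pos: [0.4147, -0.2343, 0.2111]
orientation: [0.002, 1.0, -0.0, 0.002]
wrist_force: [-0.3, 0.0, -1.6]
finger_gap: 0.0392
grip_force: 40.7
```

Request:
jog_arm(
  moves=[
    {"fingers": 1.0,"slide": [6,4,0],"angular": [0,0,0]},
    {"fingers": 1.0,"slide": [22,14,0],"angular": [0,0,0]},
    {"fingers": 1.0,"slide": [42,30,0],"angular": [0,0,0]},
    {"fingers": 1.0,"slide": [62,52,0],"angular": [0,0,0]},
    {"fingers": 1.0,"slide": [80,78,0],"angular": [0,0,0]},
    {"fingers": 1.0,"slide": [94,106,0],"angular": [0,0,0]},
    {"fingers": 1.0,"slide": [98,134,0],"angular": [0,0,0]},
    {"fingers": 1.0,"slide": [98,160,0],"angular": [0,0,0]},
    {"fingers": 1.0,"slide": [98,180,0],"angular": [0,0,0]},
    {"fingers": 1.0,"slide": [98,190,0],"angular": [0,0,0]},
  ],
)

```text
clock: 5.7
tcp_pos: [0.511, -0.4259, 0.2054]
orientation: [-0.001, 1.0, -0.001, -0.001]
wrist_force: [0.6, -0.2, -1.9]
finger_gap: 0.0391
grip_force: 40.7
```

Request:
jog_arm(
  moves=[
    {"fingers": 1.0,"slide": [0,10,0],"angular": [0,0,0]},
    {"fingers": 1.0,"slide": [0,22,0],"angular": [0,0,0]},
    {"fingers": 1.0,"slide": [0,28,0],"angular": [0,0,0]},
    {"fingers": 1.0,"slide": [0,29,0],"angular": [0,0,0]},
    {"fingers": 1.0,"slide": [0,29,0],"angular": [0,0,0]},
  ],
)

```text
clock: 6.12
tcp_pos: [0.5113, -0.452, 0.2079]
orientation: [-0.0, 1.0, -0.0, -0.0]
wrist_force: [-0.4, -0.5, -1.6]
finger_gap: 0.0389
grip_force: 40.7
```

```bash
cat > m2.py <<'E'
from h import *
import sys
np.set_printoptions(precision=4,suppress=True)
s=get_state();print(s["clock"],s["tcp_pos"],s["orientation"],s["wrist_force"],s["finger_gap"])
V=[]
for c,(x0,x1,y0,y1) in {"top":(270,370,160,280),"side":(230,370,100,290)}.items():
    p=cam(c); 
    for n in ["carrier_mid","cover_mid","spindle_seat","lever_knob"]: print(c,n,[(round(r["p"],2),np.round(r["point"],1)) for r in tip_of(n,p)[:3]])
    i=p["color"][y0:y1,x0:x1,::-1];V.append(cv2.resize(i,(390,int(390/i.shape[1]*i.shape[0])),interpolation=cv2.INTER_CUBIC))
H=max(v.shape[0] for v in V);cv2.imwrite("pics/"+sys.argv[1],np.hstack([cv2.copyMakeBorder(v,0,H-v.shape[0],0,0,0) for v in V]))
E
python3 m2.py a.png
```

```text
6.1167 [ 0.5113 -0.452   0.2079] [-0.0004  1.     -0.0004 -0.0002] [-0.4369 -0.5336 -1.6201] 0.0388853760237898
top carrier_mid []
top cover_mid [(0.84, array([403.2, 212.2])), (0.59, array([245.8, 223.4])), (0.56, array([402.7, 250.4]))]
top spindle_seat []
top lever_knob []
side carrier_mid [(0.55, array([301.8, 180. ]))]
side cover_mid [(0.96, array([287.5, 191.4])), (0.66, array([288.7, 332.7])), (0.58, array([343.7, 319.4]))]
side spindle_seat [(0.85, array([302.2, 238.8])), (0.29, array([308.4, 254.1]))]
side lever_knob [(0.95, array([262., 178.]))]
```

View pics/a.png

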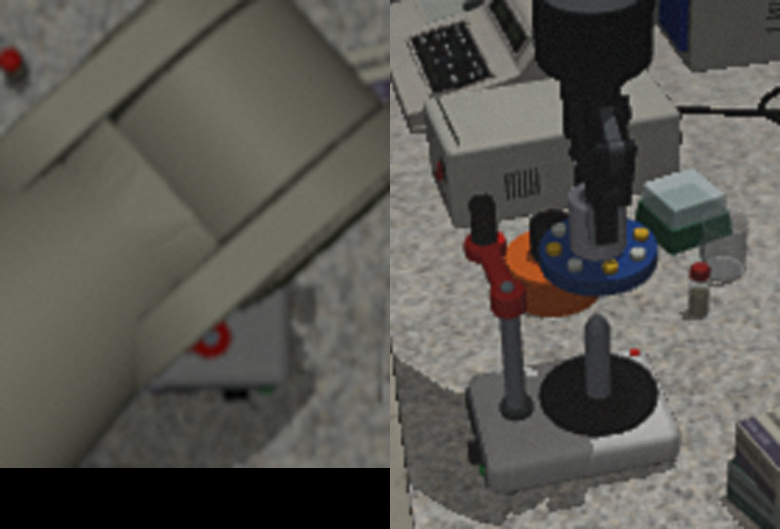

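The side crop shows the carrier held level, with its disc (598,252) laterally in line with the spindle (598,325). I'll lower it while watching the force.

Request:
jog_arm(
  moves=[
    {"fingers": 1.0,"slide": [0,-1,4],"angular": [0,0,0]},
    {"fingers": 1.0,"slide": [0,-2,12],"angular": [0,0,0]},
    {"fingers": 1.0,"slide": [0,-2,22],"angular": [0,0,0]},
    {"fingers": 1.0,"slide": [0,-2,32],"angular": [0,0,0]},
    {"fingers": 1.0,"slide": [0,-2,41],"angular": [0,0,0]},
    {"fingers": 1.0,"slide": [0,-2,48],"angular": [0,0,0]},
    {"fingers": 1.0,"slide": [0,-2,54],"angular": [0,0,0]},
    {"fingers": 1.0,"slide": [0,-2,58],"angular": [0,0,0]},
    {"fingers": 1.0,"slide": [0,-2,62],"angular": [0,0,0]},
    {"fingers": 1.0,"slide": [0,-2,66],"angular": [0,0,0]},
  ],
)

```text
clock: 7.45
tcp_pos: [0.5115, -0.4507, 0.1422]
orientation: [0.0, 1.0, -0.0, 0.0]
wrist_force: [-0.3, 0.1, -1.5]
finger_gap: 0.0387
grip_force: 40.7
```

Request:
jog_arm(
  moves=[
    {"fingers": 1.0,"slide": [0,0,2],"angular": [0,0,0]},
    {"fingers": 1.0,"slide": [0,0,4],"angular": [0,0,0]},
    {"fingers": 1.0,"slide": [0,0,6],"angular": [0,0,0]},
    {"fingers": 1.0,"slide": [0,0,6],"angular": [0,0,0]},
  ],
)

```text
clock: 7.78
tcp_pos: [0.5113, -0.4505, 0.1361]
orientation: [-0.0, 1.0, -0.0, -0.0]
wrist_force: [-0.8, -1.4, -3.0]
finger_gap: 0.0389
grip_force: 40.7
```

```bash
python3 m2.py b.png|head -1
```

```text
7.7833 [ 0.5113 -0.4505  0.1361] [-0.      1.     -0.0004 -0.0001] [-0.784  -1.4196 -2.9985] 0.038894680420254506
```

View pics/b.png

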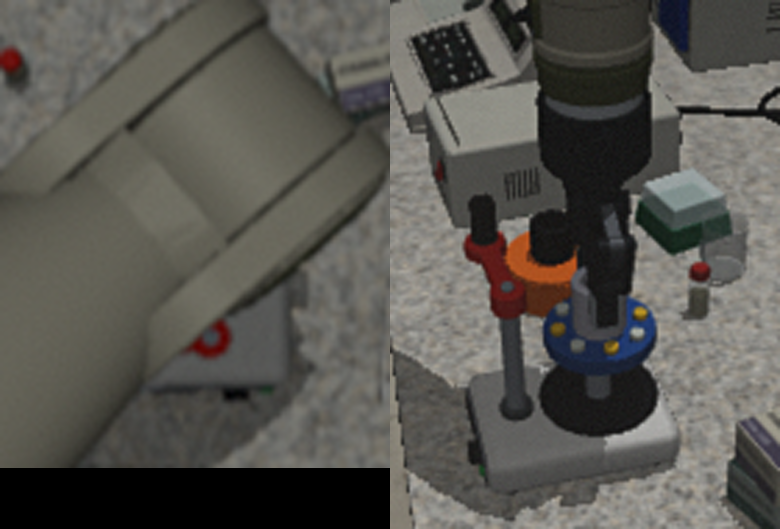

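The carrier is on the spindle, with the spindle visible below it at (597,385). I'll keep lowering.

Request:
jog_arm(
  moves=[
    {"fingers": 1.0,"slide": [0,0.5,3],"angular": [0,0,0]},
    {"fingers": 1.0,"slide": [0,0.5,9],"angular": [0,0,0]},
    {"fingers": 1.0,"slide": [0,0.5,16],"angular": [0,0,0]},
    {"fingers": 1.0,"slide": [0,0.5,23],"angular": [0,0,0]},
    {"fingers": 1.0,"slide": [0,0.5,30],"angular": [0,0,0]},
    {"fingers": 1.0,"slide": [0,0.5,36],"angular": [0,0,0]},
    {"fingers": 1.0,"slide": [0,0.5,41],"angular": [0,0,0]},
    {"fingers": 1.0,"slide": [0,0.5,45],"angular": [0,0,0]},
    {"fingers": 1.0,"slide": [0,0.5,48],"angular": [0,0,0]},
    {"fingers": 1.0,"slide": [0,0.5,49],"angular": [0,0,0]},
  ],
)

```text
clock: 9.12
tcp_pos: [0.5112, -0.4509, 0.0867]
orientation: [-0.0, 1.0, -0.0, -0.0]
wrist_force: [0.3, -0.2, -1.3]
finger_gap: 0.0391
grip_force: 40.7
```

Request:
jog_arm(
  moves=[
    {"fingers": 1.0,"slide": [0,0,1],"angular": [0,0,0]},
    {"fingers": 1.0,"slide": [0,0,2],"angular": [0,0,0]},
    {"fingers": 1.0,"slide": [0,0,2],"angular": [0,0,0]},
  ],
)

```text
clock: 9.37
tcp_pos: [0.5115, -0.451, 0.0854]
orientation: [0.0, 1.0, -0.0, 0.0]
wrist_force: [-0.9, 0.5, -2.7]
finger_gap: 0.0389
grip_force: 40.7
```

Request:
jog_arm(
  moves=[
    {"fingers": 1.0,"slide": [0,0,0.7],"angular": [0,0,0]},
    {"fingers": 1.0,"slide": [0,0,1.4],"angular": [0,0,0]},
    {"fingers": 1.0,"slide": [0,0,2],"angular": [0,0,0]},
    {"fingers": 1.0,"slide": [0,0,2],"angular": [0,0,0]},
  ],
)

```text
clock: 9.7
tcp_pos: [0.5114, -0.451, 0.0846]
orientation: [0.0, 1.0, -0.0, 0.0]
wrist_force: [-2.8, 3.1, 4.4]
finger_gap: 0.0392
grip_force: 41.2
```

Request:
jog_arm(
  moves=[
    {"fingers": 0.5,"slide": [0,0,0],"angular": [0,0,0]},
    {"fingers": 0.4,"slide": [0,0,0],"angular": [0,0,0]},
    {"fingers": 0.3,"slide": [0,0,0],"angular": [0,0,0]},
    {"fingers": 0.2,"slide": [0,0,0],"angular": [0,0,0]},
    {"fingers": 0.1,"slide": [0,0,0],"angular": [0,0,0]},
    {"fingers": 0.1,"slide": [0,0,-4],"angular": [0,0,0]},
    {"fingers": 0.1,"slide": [0,0,-20],"angular": [0,0,0]},
    {"fingers": 0.1,"slide": [0,0,-45],"angular": [0,0,0]},
    {"fingers": 0.1,"slide": [0,0,-75],"angular": [0,0,0]},
    {"fingers": 0.0,"slide": [0,0,-105],"angular": [0,0,0]},
  ],
)

```text
clock: 10.53
tcp_pos: [0.511, -0.4506, 0.189]
orientation: [-0.0, 1.0, -0.0, -0.0]
wrist_force: [0.5, -0.9, 0.6]
finger_gap: 0.0849
grip_force: 0.0
```

Request:
jog_arm(
  moves=[
    {"fingers": 0.0,"slide": [0,-10,-15],"angular": [0,0,0]},
    {"fingers": 0.0,"slide": [0,-35,-20],"angular": [0,0,0]},
    {"fingers": 0.0,"slide": [0,-65,-20],"angular": [0,0,0]},
    {"fingers": 0.0,"slide": [0,-95,-20],"angular": [0,0,0]},
    {"fingers": 0.0,"slide": [-15,-120,-20],"angular": [0,0,0]},
    {"fingers": 0.0,"slide": [-30,-140,-20],"angular": [0,0,0]},
    {"fingers": 0.0,"slide": [-40,-155,-20],"angular": [0,0,0]},
    {"fingers": 0.0,"slide": [-45,-160,-20],"angular": [0,0,0]},
    {"fingers": 0.0,"slide": [-45,-160,-20],"angular": [0,0,0]},
  ],
)

```text
clock: 11.28
tcp_pos: [0.4659, -0.29, 0.2091]
orientation: [0.0, 1.0, -0.0, 0.0]
wrist_force: [0.3, -1.3, 0.8]
finger_gap: 0.0855
grip_force: 0.0
```

```bash
python3 meas.py w2.png; python3 m2.py c.png
```

```text
11.2833 [ 0.4659 -0.29    0.2091] [ 0.0002  1.     -0.      0.0002] [-0.703   0.2738 -0.0897  1.2068 -0.0001  2.4387] [ 0.309  -1.2571  0.8329]
carrier_mid [(0.73, array([499.6, 144.9]), array([ 0.5079, -0.4752,  0.028 ]))]
cover_mid [(0.61, array([286.3, 140. ]), array([ 0.5136, -0.2519,  0.037 ]))]
lever_knob [(0.57, array([474. , 275.5]), array([ 0.4385, -0.3852,  0.174 ]))]
spindle_seat []
11.5333 [ 0.4672 -0.2922  0.2082] [ 0.0003  1.     -0.0008  0.0002] [ 1.0234 -0.5339 -0.04  ] 0.0851374090289263
top carrier_mid [(0.65, array([322.5, 218.9]))]
top cover_mid [(0.88, array([405.1, 251.7])), (0.78, array([405. , 209.7])), (0.65, array([247.2, 222.1]))]
top spindle_seat [(0.67, array([320.9, 215.9]))]
top lever_knob [(0.78, array([298.7, 251.6]))]
side carrier_mid [(0.89, array([302.6, 229.9]))]
side cover_mid [(0.9, array([289.6, 334.9])), (0.77, array([343.1, 321.9])), (0.69, array([288.5, 193.8]))]
side spindle_seat [(0.87, array([301.6, 238.8]))]
side lever_knob [(0.69, array([266.4, 179.4])), (0.49, array([338.3, 182.4]))]
```

View pics/c.png

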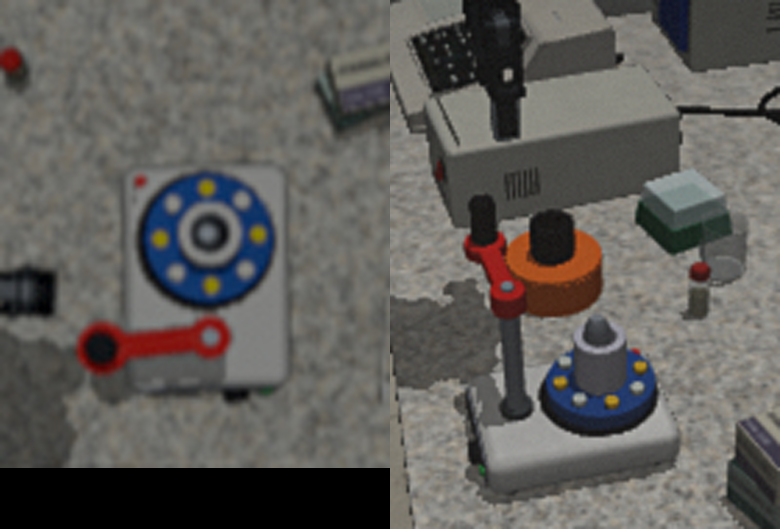

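View pics/w2.png

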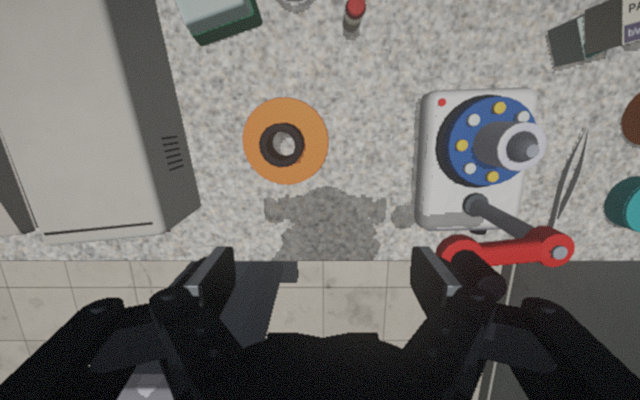

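The carrier is flush on the platform (side crop 600,385) and the spindle tip shows through the hub. Next is the orange cover, at (285,140) in the wrist view.

Request:
jog_arm(
  moves=[
    {"fingers": 0.0,"slide": [10,-8,2],"angular": [0,0,0]},
    {"fingers": 0.0,"slide": [28,-23,10],"angular": [0,0,0]},
    {"fingers": 0.0,"slide": [42,-34,28],"angular": [0,0,0]},
    {"fingers": 0.0,"slide": [46,-38,52],"angular": [0,0,0]},
    {"fingers": 0.0,"slide": [46,-38,78],"angular": [0,0,0]},
    {"fingers": 0.0,"slide": [46,-38,104],"angular": [0,0,0]},
    {"fingers": 0.0,"slide": [46,-38,126],"angular": [0,0,0]},
    {"fingers": 0.0,"slide": [46,-38,142],"angular": [0,0,0]},
    {"fingers": 0.0,"slide": [46,-38,151],"angular": [0,0,0]},
    {"fingers": 0.0,"slide": [46,-38,154],"angular": [0,0,0]},
  ],
)

```text
clock: 12.87
tcp_pos: [0.5119, -0.2519, 0.0525]
orientation: [-0.001, 1.0, -0.0, -0.001]
wrist_force: [-0.5, 0.6, -0.1]
finger_gap: 0.0856
grip_force: 0.0
```

Request:
jog_arm(
  moves=[
    {"fingers": 0.2,"slide": [0,0,0],"angular": [0,0,0]},
    {"fingers": 0.35,"slide": [0,0,0],"angular": [0,0,0]},
    {"fingers": 0.45,"slide": [0,0,0],"angular": [0,0,0]},
    {"fingers": 0.5,"slide": [0,0,0],"angular": [0,0,0]},
    {"fingers": 0.55,"slide": [0,0,0],"angular": [0,0,0]},
    {"fingers": 0.6,"slide": [0,0,0],"angular": [0,0,0]},
    {"fingers": 1.0,"slide": [0,0,0],"angular": [0,0,0]},
    {"fingers": 1.0,"slide": [0,0,0],"angular": [0,0,0]},
    {"fingers": 1.0,"slide": [0,0,0],"angular": [0,0,0]},
  ],
  squeeze=40,
)

```text
clock: 13.62
tcp_pos: [0.5134, -0.2533, 0.0558]
orientation: [0.0, 1.0, -0.0, 0.001]
wrist_force: [0.1, 2.3, 6.8]
finger_gap: 0.039
grip_force: 40.0
```

Request:
jog_arm(
  moves=[
    {"fingers": 1.0,"slide": [0,0,-4],"angular": [0,0,0]},
    {"fingers": 1.0,"slide": [0,0,-16],"angular": [0,0,0]},
    {"fingers": 1.0,"slide": [0,0,-36],"angular": [0,0,0]},
    {"fingers": 1.0,"slide": [0,0,-60],"angular": [0,0,0]},
    {"fingers": 1.0,"slide": [0,0,-85],"angular": [0,0,0]},
    {"fingers": 1.0,"slide": [0,0,-110],"angular": [0,0,0]},
    {"fingers": 1.0,"slide": [0,0,-130],"angular": [0,0,0]},
    {"fingers": 1.0,"slide": [0,0,-143],"angular": [0,0,0]},
    {"fingers": 1.0,"slide": [0,0,-149],"angular": [0,0,0]},
    {"fingers": 1.0,"slide": [0,0,-150],"angular": [0,0,0]},
  ],
)

```text
clock: 14.45
tcp_pos: [0.5131, -0.2535, 0.2058]
orientation: [0.001, 1.0, -0.001, 0.001]
wrist_force: [-0.1, -0.9, -0.8]
finger_gap: 0.0389
grip_force: 40.5
```

Request:
jog_arm(
  moves=[
    {"fingers": 1.0,"slide": [0,4,0],"angular": [0,0,0]},
    {"fingers": 1.0,"slide": [0,16,0],"angular": [0,0,0]},
    {"fingers": 1.0,"slide": [0,36,0],"angular": [0,0,0]},
    {"fingers": 1.0,"slide": [0,62,0],"angular": [0,0,0]},
    {"fingers": 1.0,"slide": [0,90,0],"angular": [0,0,0]},
    {"fingers": 1.0,"slide": [0,118,0],"angular": [0,0,0]},
    {"fingers": 1.0,"slide": [0,146,0],"angular": [0,0,0]},
    {"fingers": 1.0,"slide": [0,170,0],"angular": [0,0,0]},
    {"fingers": 1.0,"slide": [0,186,0],"angular": [0,0,0]},
    {"fingers": 1.0,"slide": [0,194,0],"angular": [0,0,0]},
  ],
)

```text
clock: 15.28
tcp_pos: [0.5111, -0.4501, 0.2018]
orientation: [-0.001, 1.0, -0.002, -0.001]
wrist_force: [-0.2, 0.2, -2.2]
finger_gap: 0.0394
grip_force: 40.5
```

Request:
jog_arm(
  moves=[
    {"fingers": 1.0,"slide": [0,3,0],"angular": [0,0,0]},
    {"fingers": 1.0,"slide": [0,4,0],"angular": [0,0,0]},
    {"fingers": 1.0,"slide": [0,4,0],"angular": [0,0,0]},
    {"fingers": 1.0,"slide": [0,4,0],"angular": [0,0,0]},
  ],
)

```text
clock: 15.62
tcp_pos: [0.5125, -0.45, 0.2043]
orientation: [-0.0, 1.0, 0.0, -0.0]
wrist_force: [-0.1, 0.6, -1.4]
finger_gap: 0.0389
grip_force: 40.5
```

```bash
python3 m2.py d.png
```

```text
15.6167 [ 0.5125 -0.45    0.2043] [-0.0003  1.      0.     -0.0002] [-0.128   0.6171 -1.3751] 0.03891429561686513
top carrier_mid []
top cover_mid [(0.79, array([403.4, 250.5])), (0.72, array([404. , 210.2]))]
top spindle_seat []
top lever_knob []
side carrier_mid [(0.77, array([301.9, 229.9])), (0.44, array([302.3, 238.1]))]
side cover_mid [(0.9, array([341.1, 323. ])), (0.66, array([288.3, 332.1])), (0.6, array([304.3, 187.9]))]
side spindle_seat [(0.68, array([300. , 240.3]))]
side lever_knob [(0.64, array([264.4, 179.2])), (0.36, array([335.9, 184.7]))]
```

View pics/d.png

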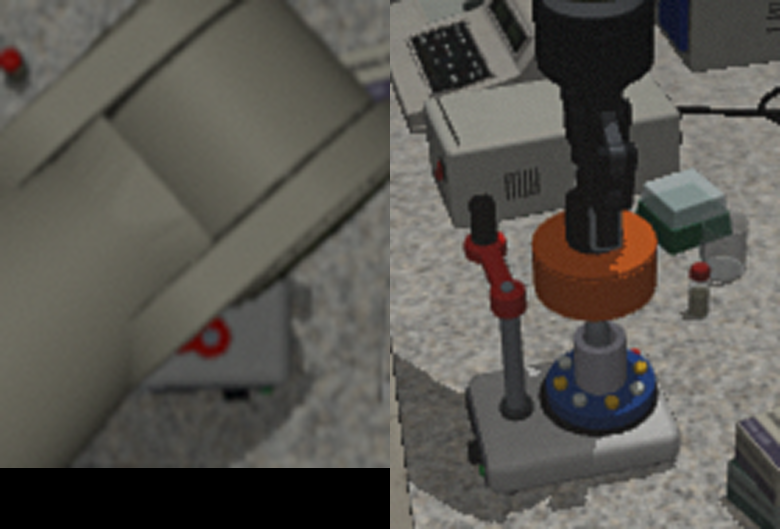

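The cover is level and nearly in line: cover at 595, spindle at 598 in the side crop. I'll lower it to just above the spindle tip.

Request:
jog_arm(
  moves=[
    {"fingers": 1.0,"slide": [0,0.5,4],"angular": [0,0,0]},
    {"fingers": 1.0,"slide": [0,0.5,12],"angular": [0,0,0]},
    {"fingers": 1.0,"slide": [0,0.5,22],"angular": [0,0,0]},
    {"fingers": 1.0,"slide": [0,0.5,32],"angular": [0,0,0]},
    {"fingers": 1.0,"slide": [0,0.5,42],"angular": [0,0,0]},
    {"fingers": 1.0,"slide": [0,0.5,50],"angular": [0,0,0]},
    {"fingers": 1.0,"slide": [0,0.5,56],"angular": [0,0,0]},
    {"fingers": 1.0,"slide": [0,0.5,60],"angular": [0,0,0]},
    {"fingers": 1.0,"slide": [0,0.5,60],"angular": [0,0,0]},
    {"fingers": 1.0,"slide": [0,0.5,60],"angular": [0,0,0]},
  ],
)

```text
clock: 16.95
tcp_pos: [0.5124, -0.4515, 0.1442]
orientation: [0.0, 1.0, -0.0, -0.0]
wrist_force: [0.1, -0.0, -1.2]
finger_gap: 0.0395
grip_force: 40.5
```

Run:
```python
from h import *
np.set_printoptions(precision=4,suppress=True)
s=get_state();print(s["tcp_pos"],s["wrist_force"])
p=cam("side");h=cv2.cvtColor(p["color"],cv2.COLOR_RGB2HSV)
for nm,lo,hi,roi in [("or",(5,120,60),(20,255,255),(270,340,150,260)),("blue",(105,120,40),(125,255,255),(270,340,200,260))]:
    m=cv2.inRange(h,lo,hi);x0,x1,y0,y1=roi;k=m[y0:y1,x0:x1];k=cv2.morphologyEx(k,cv2.MORPH_OPEN,np.ones((2,2)))
    ys,xs=np.nonzero(k); print(nm,xs.min()+x0,xs.max()+x0,ys.min()+y0,ys.max()+y0, (xs.min()+xs.max())/2+x0)
for z in (.045,.052,.09,.11,.12): print(z,proj(p,[.511,-.4505,z]))
```

```text
[ 0.5124 -0.4515  0.1442] [ 0.0613 -0.0079 -1.2485]
or 283 326 202 239 304.5
blue 287 325 234 253 306.0
0.045 [304.526  240.4344]
0.052 [304.4658 237.9717]
0.09 [304.1293 224.2137]
0.11 [303.9454 216.6974]
0.12 [303.8517 212.8649]
```

Request:
jog_arm(
  moves=[
    {"fingers": 1.0,"slide": [0.5,0,2],"angular": [0,0,0]},
    {"fingers": 1.0,"slide": [0.5,0,5],"angular": [0,0,0]},
    {"fingers": 1.0,"slide": [0.5,0,8],"angular": [0,0,0]},
    {"fingers": 1.0,"slide": [0.5,0,11],"angular": [0,0,0]},
    {"fingers": 1.0,"slide": [0.5,0,13],"angular": [0,0,0]},
    {"fingers": 1.0,"slide": [0.5,0,13],"angular": [0,0,0]},
  ],
)

```text
clock: 17.5
tcp_pos: [0.5126, -0.4512, 0.1305]
orientation: [-0.0, 1.0, -0.0, -0.0]
wrist_force: [-0.2, -0.5, -1.7]
finger_gap: 0.0394
grip_force: 40.5
```

Request:
jog_arm(
  moves=[
    {"fingers": 1.0,"slide": [0,0,2],"angular": [0,0,0]},
    {"fingers": 1.0,"slide": [0,0,4],"angular": [0,0,0]},
    {"fingers": 1.0,"slide": [0,0,5],"angular": [0,0,0]},
    {"fingers": 1.0,"slide": [0,0,5],"angular": [0,0,0]},
  ],
)

```text
clock: 17.83
tcp_pos: [0.5128, -0.4514, 0.126]
orientation: [-0.0, 1.0, -0.0, -0.0]
wrist_force: [-0.4, -0.2, -0.8]
finger_gap: 0.0392
grip_force: 40.5
```

Request:
jog_arm(
  moves=[
    {"fingers": 1.0,"slide": [0,0,1],"angular": [0,0,0]},
    {"fingers": 1.0,"slide": [0,0,2],"angular": [0,0,0]},
    {"fingers": 1.0,"slide": [0,0,3],"angular": [0,0,0]},
    {"fingers": 1.0,"slide": [0,0,3],"angular": [0,0,0]},
  ],
)

```text
clock: 18.17
tcp_pos: [0.5128, -0.4514, 0.1231]
orientation: [-0.0, 1.0, -0.0, -0.0]
wrist_force: [-1.2, 0.1, -1.8]
finger_gap: 0.0398
grip_force: 40.5
```

Request:
jog_arm(
  moves=[
    {"fingers": 1.0,"slide": [0,0,0.5],"angular": [0,0,0]},
    {"fingers": 1.0,"slide": [0,0,1],"angular": [0,0,0]},
    {"fingers": 1.0,"slide": [0,0,1],"angular": [0,0,0]},
  ],
)

```text
clock: 18.42
tcp_pos: [0.5129, -0.4515, 0.1229]
orientation: [0.0, 1.0, -0.0, 0.0]
wrist_force: [-0.1, 1.7, 2.3]
finger_gap: 0.0393
grip_force: 40.8
```

Request:
jog_arm(
  moves=[
    {"fingers": 1.0,"slide": [0,0,0.5],"angular": [0,0,0]},
    {"fingers": 1.0,"slide": [0,0,0.5],"angular": [0,0,0]},
    {"fingers": 0.5,"slide": [0,0,0],"angular": [0,0,0]},
    {"fingers": 0.4,"slide": [0,0,0],"angular": [0,0,0]},
    {"fingers": 0.3,"slide": [0,0,0],"angular": [0,0,0]},
    {"fingers": 0.2,"slide": [0,0,0],"angular": [0,0,0]},
    {"fingers": 0.1,"slide": [0,0,0],"angular": [0,0,0]},
    {"fingers": 0.1,"slide": [0,0,-10],"angular": [0,0,0]},
    {"fingers": 0.1,"slide": [0,0,-30],"angular": [0,0,0]},
    {"fingers": 0.1,"slide": [0,0,-60],"angular": [0,0,0]},
  ],
)

```text
clock: 19.25
tcp_pos: [0.5117, -0.4502, 0.1804]
orientation: [-0.002, 1.0, -0.0, -0.002]
wrist_force: [0.1, 0.2, -0.1]
finger_gap: 0.0771
grip_force: 0.0
```

Request:
jog_arm(
  moves=[
    {"fingers": 0.3,"slide": [0,-15,-30],"angular": [0,0,0]},
    {"fingers": 0.6,"slide": [0,-40,-50],"angular": [0,0,0]},
    {"fingers": 0.9,"slide": [0,-70,-55],"angular": [0,0,0]},
    {"fingers": 1.0,"slide": [0,-100,-55],"angular": [0,0,0]},
    {"fingers": 1.0,"slide": [0,-125,-55],"angular": [0,0,0]},
    {"fingers": 1.0,"slide": [-10,-140,-55],"angular": [0,0,0]},
    {"fingers": 1.0,"slide": [-15,-150,-55],"angular": [0,0,0]},
    {"fingers": 1.0,"slide": [-15,-150,-55],"angular": [0,0,0]},
  ],
)

```text
clock: 19.92
tcp_pos: [0.4974, -0.2993, 0.2387]
orientation: [-0.0, 1.0, 0.001, 0.0]
wrist_force: [-0.5, -0.1, -0.4]
finger_gap: -0.0002
grip_force: 0.0
```

```bash
python3 m2.py e.png
python3 - <<'E'
from h import *
w=cam("wrist");print(get_state()["tcp_pos"])
print([(round(r["p"],2),np.round(r["point"],1),atz(w,r["point"],.174)) for r in tip_of("lever_knob",w)[:2]])
for c in("top","side"):
    p=cam(c);print([(round(r["p"],2),np.round(r["point"],1),atz(p,r["point"],.174)) for r in tip_of("lever_knob",p)[:1]])
E
```

```text
19.9167 [ 0.4974 -0.2993  0.2387] [-0.      1.      0.0005  0.0002] [-0.5297 -0.1485 -0.4077] -0.0002453042894387596
top carrier_mid [(0.29, array([325.3, 219.3]))]
top cover_mid [(0.78, array([320.3, 220. ])), (0.73, array([404.2, 212.6]))]
top spindle_seat [(0.72, array([321.2, 217.7]))]
top lever_knob [(0.62, array([299.1, 250.1]))]
side carrier_mid [(0.42, array([296.9, 305.9]))]
side cover_mid [(0.96, array([343.2, 321.1])), (0.93, array([291.6, 334.5])), (0.77, array([306.9, 219.7]))]
side spindle_seat [(0.84, array([297.9, 237.1]))]
side lever_knob [(0.98, array([262.4, 181.7]))]
[ 0.498019   -0.30187448  0.23704765]
[(0.74, array([435.1, 294.2]), array([ 0.43848041, -0.38593355,  0.174     ]))]
[(0.59, array([297.8, 250.7]), array([ 0.43552591, -0.39315663,  0.174     ]))]
[(0.81, array([262.5, 180.1]), array([ 0.43825571, -0.39269625,  0.174     ]))]
```

View pics/e.png

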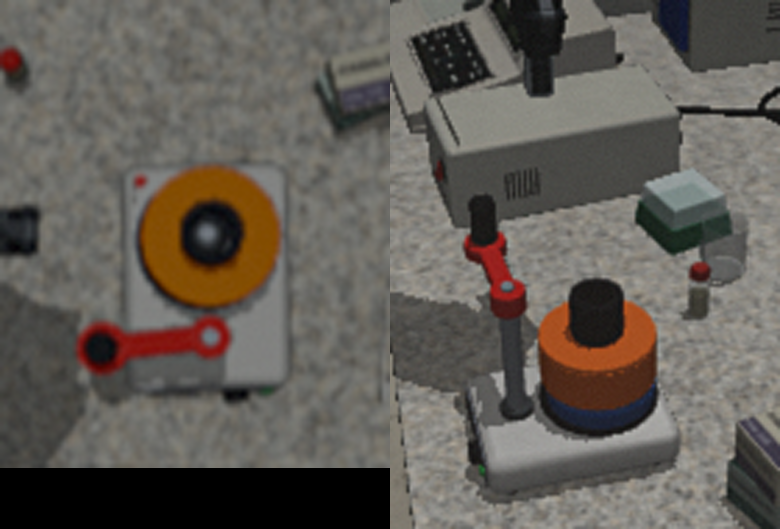

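The cover is seated flat (side crop 598,360) and the lever is still open with its knob at (481,225). Next I'll pinch the knob.

Request:
jog_arm(
  moves=[
    {"fingers": 0.3,"slide": [-6,9,0],"angular": [0,0,0]},
    {"fingers": 0.3,"slide": [-20,30,0],"angular": [0,0,0]},
    {"fingers": 0.3,"slide": [-36,55,0],"angular": [0,0,0]},
    {"fingers": 0.3,"slide": [-50,76,0],"angular": [0,0,0]},
    {"fingers": 0.3,"slide": [-58,88,0],"angular": [0,0,0]},
    {"fingers": 0.3,"slide": [-58,88,10],"angular": [0,0,0]},
    {"fingers": 0.3,"slide": [-58,88,28],"angular": [0,0,0]},
    {"fingers": 0.3,"slide": [-58,88,46],"angular": [0,0,0]},
    {"fingers": 0.3,"slide": [-58,88,56],"angular": [0,0,0]},
    {"fingers": 0.3,"slide": [-58,88,59],"angular": [0,0,0]},
  ],
)

```text
clock: 21.55
tcp_pos: [0.4392, -0.3879, 0.1758]
orientation: [-0.002, 1.0, -0.0, -0.001]
wrist_force: [0.1, 1.3, 0.1]
finger_gap: 0.0597
grip_force: 0.0
```

Request:
jog_arm(
  moves=[
    {"fingers": 0.5,"slide": [0,0,0],"angular": [0,0,0]},
    {"fingers": 0.6,"slide": [0,0,0],"angular": [0,0,0]},
    {"fingers": 0.65,"slide": [0,0,0],"angular": [0,0,0]},
    {"fingers": 0.7,"slide": [0,0,0],"angular": [0,0,0]},
    {"fingers": 0.75,"slide": [0,0,0],"angular": [0,0,0]},
    {"fingers": 0.8,"slide": [0,0,0],"angular": [0,0,0]},
    {"fingers": 1.0,"slide": [0,0,0],"angular": [0,0,0]},
    {"fingers": 1.0,"slide": [0,0,0],"angular": [0,0,0]},
    {"fingers": 1.0,"slide": [0,0,0],"angular": [0,0,0]},
  ],
  squeeze=20,
)

```text
clock: 22.3
tcp_pos: [0.4402, -0.3875, 0.1794]
orientation: [-0.001, 1.0, 0.0, 0.001]
wrist_force: [-0.2, 7.5, 4.8]
finger_gap: 0.0192
grip_force: 20.1
```

```bash
python3 m2.py f.png
```

```text
22.3 [ 0.4402 -0.3875  0.1794] [-0.0013  1.      0.0001  0.0005] [-0.1736  7.4839  4.8451] 0.019204796867713987
top carrier_mid []
top cover_mid [(0.91, array([404.2, 211.5])), (0.76, array([324.6, 221.4])), (0.7, array([406.8, 252.1]))]
top spindle_seat [(0.96, array([321.3, 220.2]))]
top lever_knob []
side carrier_mid []
side cover_mid [(0.89, array([288.5, 331.8])), (0.68, array([340.1, 321.6])), (0.66, array([304.7, 219.5]))]
side spindle_seat [(0.72, array([337.4, 184.2])), (0.72, array([304.9, 234.6])), (0.69, array([299.4, 242.4]))]
side lever_knob [(0.91, array([263. , 180.5]))]
```

View pics/f.png

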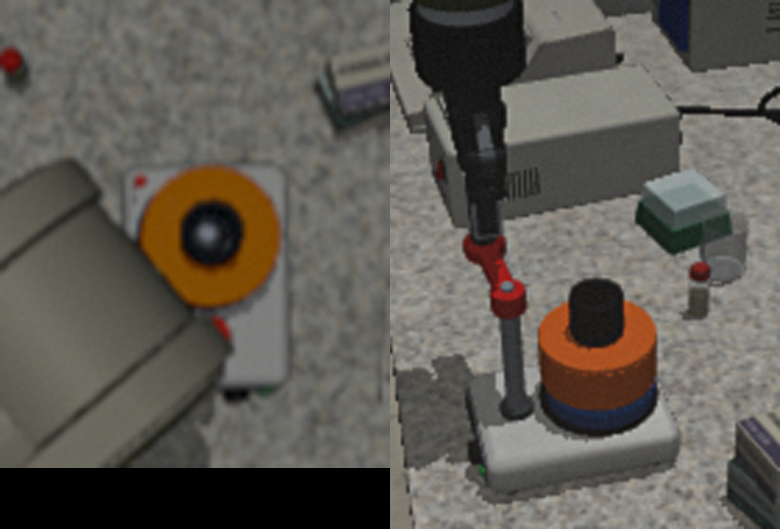

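The fingers hold the knob (side crop 485,235). I'll swing it along its arc.

Request:
jog_arm(
  moves=[
    {"fingers": 1.0,"slide": [4,-2,0],"angular": [0,0,0]},
    {"fingers": 1.0,"slide": [11,-2,0],"angular": [0,0,0]},
    {"fingers": 1.0,"slide": [24,0,0],"angular": [0,0,0]},
    {"fingers": 1.0,"slide": [36,5,0],"angular": [0,0,0]},
    {"fingers": 1.0,"slide": [47,12,0],"angular": [0,0,0]},
    {"fingers": 1.0,"slide": [56,21,0],"angular": [0,0,0]},
    {"fingers": 1.0,"slide": [63,31,0],"angular": [0,0,0]},
    {"fingers": 1.0,"slide": [68,43,0],"angular": [0,0,0]},
    {"fingers": 1.0,"slide": [70,52,0],"angular": [0,0,0]},
    {"fingers": 1.0,"slide": [70,52,0],"angular": [0,0,0]},
  ],
)

```text
clock: 23.63
tcp_pos: [0.5117, -0.4443, 0.1794]
orientation: [0.002, 1.0, -0.001, 0.001]
wrist_force: [1.2, -0.5, 4.0]
finger_gap: 0.0193
grip_force: 20.2
```

Request:
jog_arm(
  moves=[
    {"fingers": 1.0,"slide": [0,3,0],"angular": [0,0,0]},
    {"fingers": 1.0,"slide": [1,7,0],"angular": [0,0,0]},
    {"fingers": 1.0,"slide": [1,9,0],"angular": [0,0,0]},
    {"fingers": 1.0,"slide": [1,9,0],"angular": [0,0,0]},
  ],
)

```text
clock: 23.97
tcp_pos: [0.512, -0.4493, 0.1793]
orientation: [-0.001, 1.0, 0.0, 0.001]
wrist_force: [1.2, 5.7, 7.7]
finger_gap: 0.0191
grip_force: 20.5
```

Request:
jog_arm(
  moves=[
    {"fingers": 1.0,"slide": [0,1,0],"angular": [0,0,0]},
    {"fingers": 1.0,"slide": [0,2,0],"angular": [0,0,0]},
    {"fingers": 1.0,"slide": [0,2,0],"angular": [0,0,0]},
  ],
)

```text
clock: 24.22
tcp_pos: [0.512, -0.4495, 0.1793]
orientation: [-0.002, 1.0, 0.001, 0.001]
wrist_force: [2.2, 10.2, 9.6]
finger_gap: 0.0193
grip_force: 20.7
```

Request:
jog_arm(
  moves=[
    {"fingers": 0.7,"slide": [0,0,0],"angular": [0,0,0]},
    {"fingers": 0.55,"slide": [0,0,0],"angular": [0,0,0]},
    {"fingers": 0.4,"slide": [0,0,0],"angular": [0,0,0]},
    {"fingers": 0.4,"slide": [0,0,0],"angular": [0,0,0]},
    {"fingers": 0.4,"slide": [0,0,-10],"angular": [0,0,0]},
    {"fingers": 0.4,"slide": [0,0,-30],"angular": [0,0,0]},
    {"fingers": 0.4,"slide": [0,0,-55],"angular": [0,0,0]},
    {"fingers": 0.4,"slide": [0,-20,-65],"angular": [0,0,0]},
    {"fingers": 0.4,"slide": [0,-50,-65],"angular": [0,0,0]},
    {"fingers": 0.4,"slide": [0,-85,-65],"angular": [0,0,0]},
  ],
)

```text
clock: 25.05
tcp_pos: [0.5112, -0.369, 0.2448]
orientation: [0.001, 1.0, -0.002, 0.001]
wrist_force: [0.6, -0.1, 0.3]
finger_gap: 0.0512
grip_force: 0.0
```

Request:
jog_arm(
  moves=[
    {"fingers": 0.4,"slide": [-5,-30,0],"angular": [0,0,0]},
    {"fingers": 0.4,"slide": [-15,-55,0],"angular": [0,0,0]},
    {"fingers": 0.4,"slide": [-20,-70,0],"angular": [0,0,0]},
    {"fingers": 0.4,"slide": [-20,-75,0],"angular": [0,0,0]},
    {"fingers": 0.4,"slide": [-20,-75,0],"angular": [0,0,0]},
  ],
)

```text
clock: 25.47
tcp_pos: [0.4912, -0.2918, 0.2445]
orientation: [0.001, 1.0, 0.0, 0.001]
wrist_force: [0.6, -0.7, 0.1]
finger_gap: 0.051
grip_force: 0.0
```

```bash
python3 m2.py g.png
python3 - <<'E'
from h import *
for c in("top","side"):
    p=cam(c);print([(round(r["p"],2),np.round(r["point"],1),atz(p,r["point"],.174)) for r in tip_of("lever_knob",p)[:1]])
E
```

```text
25.4667 [ 0.4912 -0.2918  0.2445] [0.0005 1.     0.0001 0.0005] [ 0.5878 -0.7215  0.1494] 0.05099862130174143
top carrier_mid [(0.29, array([223.1, 172.8]))]
top cover_mid [(0.74, array([322.8, 221.5])), (0.6, array([405.1, 247.1])), (0.59, array([399.4, 213.2]))]
top spindle_seat [(0.79, array([323.3, 218.7]))]
top lever_knob [(0.64, array([326.3, 220. ]))]
side carrier_mid []
side cover_mid [(0.9, array([304.8, 221.4])), (0.83, array([342.2, 318.8])), (0.62, array([289.1, 333.6]))]
side spindle_seat [(0.83, array([299.1, 240.2])), (0.34, array([305.4, 252.1])), (0.24, array([305., 234.]))]
side lever_knob [(0.74, array([305.2, 191.2]))]
[(0.91, array([327.2, 218. ]), array([ 0.51054609, -0.4591877 ,  0.174     ]))]
[(0.81, array([303. , 193.5]), array([ 0.50882887, -0.45771985,  0.174     ]))]
```

View pics/g.png

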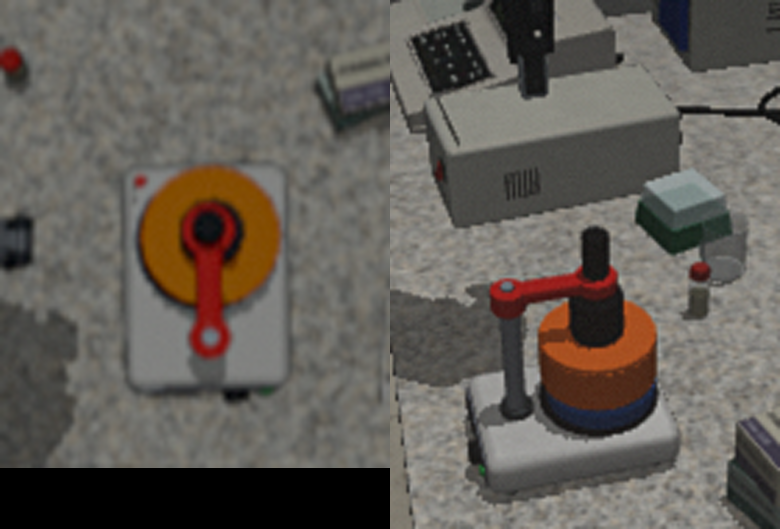

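The lever arm runs straight along the shaker's axis, from (209,337) to (208,228) in the top crop, with its end over the collar. The force rose with no further motion, so it is at the stop.

```bash
python3 -c "
from workcell import *
print(hand_in())"
```

```text
the job is handed in; nothing more can be done
None
```

The job is handed in with no verdict returned: the carrier and the large orange cover are seated on the spindle, the red lever is closed against its stop, and the robot did not touch anything else on the bench.

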